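Pop a socket from its spring feeder and stop it with the other finger

TASK

Two spring feeders on the workshop bench each hold an impact socket: on the feeder with the long socket, press the release block fully down with one finger while the other finger stands in the chute beside it, so that the socket pops out of its pocket and is caught upright in the chute by that finger instead of sliding off the open end. Do not pinch or lift the socket, and leave the feeder with the short socket and the other things alone. Finish while still holding: one finger keeping the block down, the other holding back the socket.

Things in the scene. Friction and masses are not known exactly. Their poses are not given: they have to be found in the camera images.
- feeder_long: grey steel feeder, 153 x 112 mm base fixed to the bench, holding the long socket. Origin on the bench, under the chute's middle line; x from the chute's open end to the spring housing, y to the release block, z up. Socket in its pocket at x +40 mm, y 0. Housing x 68 to 108 mm, 58 mm high; a thin rod sticks out behind it to x 173 mm
- feeder_short: grey steel feeder, 153 x 112 mm base fixed to the bench, holding the short socket. Origin on the bench, under the chute's middle line; x from the chute's open end to the spring housing, y to the release block, z up. Socket in its pocket at x +40 mm, y 0. Housing x 68 to 108 mm, 58 mm high; a thin rod sticks out behind it to x 173 mm. Leave alone
- release_long_top (a point): top centre of the release block of the long socket's feeder: a ridged steel block, 40 mm (feeder x) by 50 mm (feeder y), centred at feeder x = -20 mm, y = +57 mm; its flat top is 56 mm above the bench when up and 40 mm when fully down (always higher than the chute's walls)
- release_long (a joint): travel of that release block, m: 0 up, 0.016 fully down. The gate bar is fixed to it and sinks with it; beyond about 0.012 the socket is let go. It springs back up when released (2.5 N to start, 5 N at the bottom, 1 to 5 N more until the socket is let go)
- pusher_long (a joint): travel of the spring pusher of the long socket's feeder in m: about 0 loaded, 0.092 fully out (the socket is then off the chute's end). It pushes with about 5 N at first and 3 N at the end, follows the socket, and crosses the chute in a fraction of a second once let go
- catch_long (a point): point on the long socket's chute floor, mid-width, level with the release block: feeder x -20 mm, y 0, 57 mm from the block's centre. A finger above it, tip under 57 mm above the bench, bars the socket's way. The flat floor is 24 mm above the bench, x -45 mm (open end, a drop) to +56 mm, 36 mm wide between walls 6 mm thick, tops 34 mm above the bench
- gate_long (a point): middle of the chute floor under the gate of the long socket's feeder (feeder x +20.5 mm, y 0): a steel bar across the chute, 7 mm thick, 12 mm high when the release block is up, that keeps the socket in its pocket
- socket_long_mid (a point): centre of the long impact socket, a loose dark steel cylinder with a light band, 32 mm in diameter and 40 mm tall, about 0.16 kg, standing on the chute floor (its top 64 mm above the bench); the point is half-way up, on its axis
- socket_long: the same long socket; origin at the centre of its underside, z up along its axis
- socket_short_mid (a point): centre of the short impact socket, 32 mm in diameter and 20 mm tall, in the other feeder; to be left alone
- release_short (a joint): travel of the short feeder's release block in m, 0 up, 0.016 down; to be left alone
- carton: loose brown carton 75 x 45 x 45 mm, origin under its centre; to be left alone
- can: loose can, 60 mm in diameter, 95 mm tall, origin under its centre; to be left alone
- wrench: loose wrench lying flat along its own x axis; to be left alone
Things that resemble listed ones, but are neither listed nor needed, are in the scene too. Leave any blue or purple look-alike of the socket_long alone. What is shaped like the feeder_long but blue is not meant.

How it is judged:
At the end, for the whole second after the job is handed in: Long feeder: a finger keeps the block more than 13 mm down (over 1 N); the socket has moved over 8 mm out of its pocket, its centre 15 mm or more inside the open end, upright within 0.2 rad and still on the chute floor, pressing a finger with over 0.4 N (value of joint release_long above 0.013 m and contact force between the fingers and feeder_long above 1 N and contact force between the fingers and socket_long above 0.4 N and x of socket_long_mid in the frame of feeder_long between -0.03 and 0.032 m and z of socket_long_mid in the frame of feeder_long between 0.037 and 0.052 m and angle between socket_long's own z axis and vertical below 0.2 rad and linear speed of socket_long below 0.02 m/s); the arm keeps its last pose, push and grip.
It fails at once if the long socket is lifted, or pushed over (z of socket_long_mid in the frame of feeder_long above 0.058 m or angle between socket_long's own z axis and vertical above 0.5 rad).
It fails at once if the long socket slides off the open end of the chute (x of socket_long_mid in the frame of feeder_long below -0.035 m).
It fails at once if the other feeder is worked or its socket moved (value of joint release_short above 0.006 m or distance of socket_short_mid from where it was at the start of the episode above 0.012 m).
It fails at once if the carton, the can or the wrench is moved or knocked over (distance of any of carton, can, wrench from where it was at the start of the episode above 0.03 m).
It also fails if it takes over 32 s, if anything falls off the work surface, if the arm or the gripper's body presses on something with over 40 N, if the wrist force passes 120 N, or if a joint passes its speed limit or range.

ROBOT

A 7-joint arm with a two-finger parallel gripper is mounted at the origin on the work surface. World frame = base frame: x ahead of the robot, y to its left, z up, the work surface at z = 0. Lengths are in m, angles in rad, forces in N, time in s.
With the tool pointing down it reaches from about 0.35 to 0.9 m from the base axis. Payload 7.2 kg.
Tool frame: the origin (TCP) lies between the finger pads; the fingertips stand 8 mm ahead of it and the grasp point (between the pads) lies 11 mm behind it; z points along the fingers, x is the direction in which the jaws open and shut, and the axes are right-handed (so a half turn about z gives the same grasp; the last joint's range is limited). The gripper opens to 85 mm and grips with 20 to 120 N. Pads are 22 mm wide; open, the fingers measure 114 mm over their backs; the gripper's body (76 mm by 85 mm) begins 54 mm behind the grasp point. The pads swing forward as they close: fully open they stand 13 mm farther back than shut.
Start: joints at [1.137, 0.411, -0.013, 1.596, 0.006, 1.134, -0.082], TCP at [0.224, -0.584, 0.239] pointing down, gripper open.
Joint ranges: [-2.95, 2.95], [-0.29, 1.99], [-1.47, 1.44], [0.14, 2.54], [-1.03, 4.17], [0.13, 1.85], [-2.86, 2.86]. Speed limits (rad/s): [2.39, 2.39, 3.01, 3.01, 3.14, 3.14, 3.14].

INTERFACE

Orientations are given as [roll, pitch, yaw] about the fixed x, y, z axes, in that order (R = Rz(yaw) Ry(pitch) Rx(roll)).
In Python, from station import manip gives the robot as it stands.
- The arm moves only by the tool step_arm, never from a script. Its argument "motion" is a list of rows, each a list of 5 numbers: the shift along the world's x, y, z each as a share of 100 mm, from -1 to 1, then the turn about the world's z as a share of 120 degrees, from -1 to 1, then the closure, from -1 (fully open) to 1 (shut), so that 0 is half open. A call has 1 to 12 rows; each row shifts and turns the commanded pose from where the row before left it; what a row does not reach is not made up. A row lasts 1/12 s, in which the tool goes at most 41.7 mm and 7.16 degrees, less where a joint would pass 70% of its speed; a pose out of reach is approached as far as the arm can. A call with a number of a shift or a turn outside -1 to 1 is refused whole. A call with a gripper value outside its range is refused whole. The fingers move at their own pace and stop on an object; "newtons" is the grip in N (left out, the last holds). Time passes only in rows, so rows that do not move let the fingers close. It gives the time, the measured TCP pose, the force and the opening at its end, in the units of the state.
- manip.get_obs(): the state, without advancing time (a new reading comes with each control period).
- manip.camera(name): name is "scene" or "top"; returns a dict with "img" (480x640x3 uint8, blue, green, red), "vertical_fov" (degrees; the focal length in pixels is half the picture's height over the tangent of half this angle, whatever the lens; pixels are square), "cx", "cy" (the principal point, pixels), "dist" ([k1, k2, p1, p2, k3] as OpenCV has them; the pictures are not rectified), "rvec" (rotation vector, rad) and "tvec" (3), from world to camera coordinates, as OpenCV has them. Camera axes: x right, y down, z forward; pixel columns grow to the right and rows downward; lengths in m; the calibration is good to about 2 mm. A picture is of the moment at which its call begins. There is no depth.
- manip.finish_job(): hands the job in, once; it reports no verdict.
The state is a dict: "clock": time; "joint_pos": joint angles; "dq": joint speeds; "effort": joint torques, N m; "tcp_pos": TCP position; "tool_rot": TCP orientation; "wrist_force": force on the tool from outside, world axes, zero at the start; "torque": the same for the moment, N m; "gripper_width": finger opening in m.
Only numpy, scipy, OpenCV 4.12 (cv2) and the standard library are available. Lean on these libraries where they do the work, as an engineer would, in place of code of your own. Each camera call takes 0.05 s, during which the arm holds its last target.

## Working session

There is one attempt and no reset: what is moved stays moved. The work goes in short steps, Python scripts to look and compute and a tool call to move; the robot and the scene stay as the last step left them, time stands still between calls to the robot, and variables do not carry over. Pictures are saved under pics/ and viewed, and the job is handed in when it is done.

Besides the shell and the picture viewer there is one more tool, called as a command line: name --pt "numbers of a row" for each row, then --argument value for the rest. step_arm: Moves the arm, as the interface text tells. Shift numbers are shares of 100 mm and turn numbers shares of 120 degrees, none past 1 either way. Its arguments: {"type":"object","properties":{"motion":{"type":"array"},"newtons":{"type":"number"}},"required":["motion"]}

```bash
ls; mkdir -p pics; cat > h.py <<'E'
import numpy as np, cv2
from station import manip
def cam(n):
    c=manip.camera(n); 
    f=240/np.tan(np.radians(c['vertical_fov'])/2)
    c['K']=np.array([[f,0,c['cx']],[0,f,c['cy']],[0,0,1.]]); c['D']=np.array(c['dist'],float)
    c['r']=np.array(c['rvec'],float);c['t']=np.array(c['tvec'],float); return c
def proj(c,P): return cv2.projectPoints(np.array(P,float).reshape(-1,1,3),c['r'],c['t'],c['K'],c['D'])[0].reshape(-1,2)
def back(c,uv,z):
    n=cv2.undistortPoints(np.array(uv,float).reshape(-1,1,2),c['K'],c['D']).reshape(-1,2)
    R=cv2.Rodrigues(c['r'])[0]; o=-R.T@c['t'].ravel()
    d=np.c_[n,np.ones(len(n))]@R
    return o+d*((z-o[2])/d[:,2])[:,None]
E
python3 - <<'E'
from h import *
for n in ('scene','top'):
    c=cam(n); cv2.imwrite(f'pics/{n}0.png',c['img']); R=cv2.Rodrigues(c['r'])[0]; print(n,-R.T@c['t'].ravel(),c['K'][0,0],c['D'])
print(manip.get_obs())
E
```

```text
pics
scene [0.92834002 0.72861955 0.79823992] 514.2642703106167 [0.04797678 0.         0.         0.         0.        ]
top [ 0.1733892  -0.01258594  1.52480326] 610.1133695766582 [-0.09869049  0.          0.          0.          0.        ]
{'clock': 0.1, 'joint_pos': array([ 1.13686534,  0.41185104, -0.01270714,  1.59693551,  0.00558579,
        1.13431553, -0.08220856]), 'dq': array([ 3.40811300e-04, -2.01046652e-03,  1.63670564e-03, -3.09774589e-03,
        5.12737293e-04,  2.42626091e-03, -8.74248222e-05]), 'effort': array([ 3.74609910e-03, -6.01828909e+01,  6.84975330e-01, -3.00090122e+01,
        1.40603405e-02,  6.44959728e-03, -1.83121290e-05]), 'tcp_pos': array([ 0.22333389, -0.58327643,  0.23852795]), 'tool_rot': array([ 3.14149957e+00,  1.47108328e-03, -1.20506038e+00]), 'wrist_force': array([ 0.01023345, -0.63206521,  0.0009041 ]), 'torque': array([-0.00554641,  0.03463444, -0.03615915]), 'gripper_width': 0.08552443495089602}
```

View pics/scene0.png

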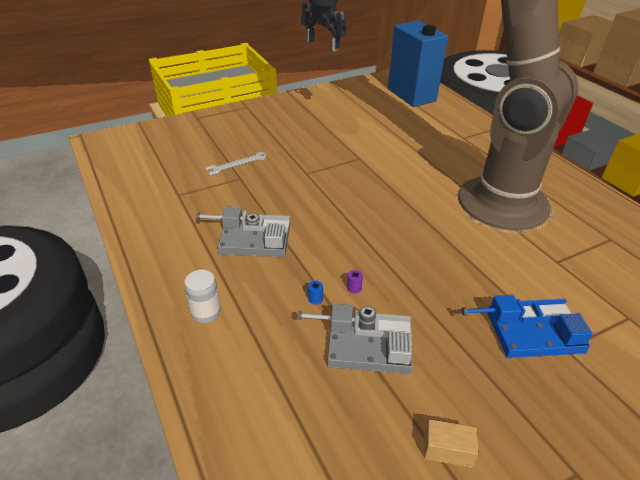

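View pics/top0.png

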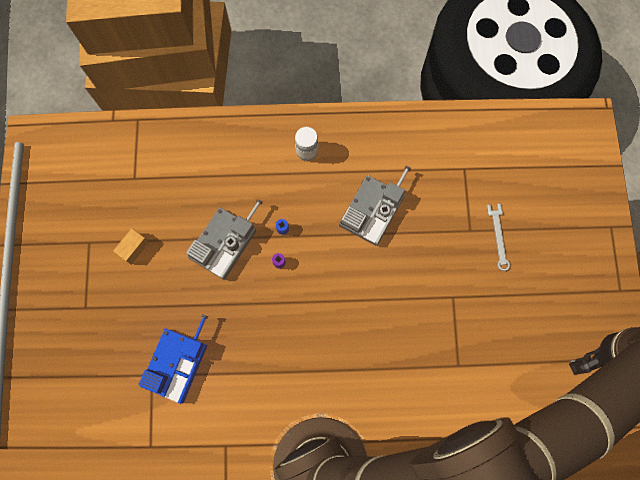

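The scene picture shows grey feeders at about (365,338) and (252,232). There is a blue feeder look-alike at (540,325), and blue (315,292) and purple (355,281) socket look-alikes. I'll compare the two grey ones up close.

```bash
python3 - <<'E'
import cv2, numpy as np
s=cv2.imread('pics/scene0.png');t=cv2.imread('pics/top0.png')
a=cv2.resize(s[290:385,285:425],None,fx=5,fy=5,interpolation=cv2.INTER_CUBIC);cv2.imwrite('pics/c1.png',a)
a=cv2.resize(s[195:270,185:305],None,fx=5,fy=5,interpolation=cv2.INTER_CUBIC);cv2.imwrite('pics/c2.png',a)
a=cv2.resize(t[190:290,175:295],None,fx=6,fy=6,interpolation=cv2.INTER_CUBIC);cv2.imwrite('pics/c3.png',a)
a=cv2.resize(t[160:255,325:425],None,fx=6,fy=6,interpolation=cv2.INTER_CUBIC);cv2.imwrite('pics/c4.png',a)
E
```

```text
(no output)
```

View pics/c1.png

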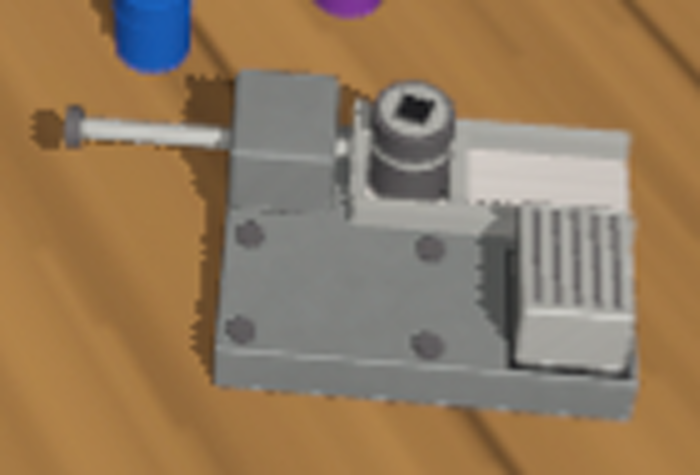

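View pics/c2.png

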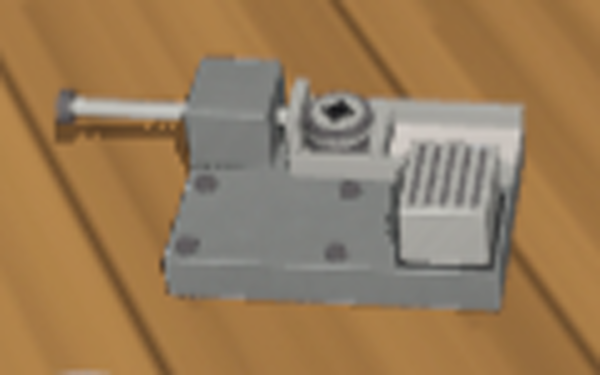

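View pics/c3.png

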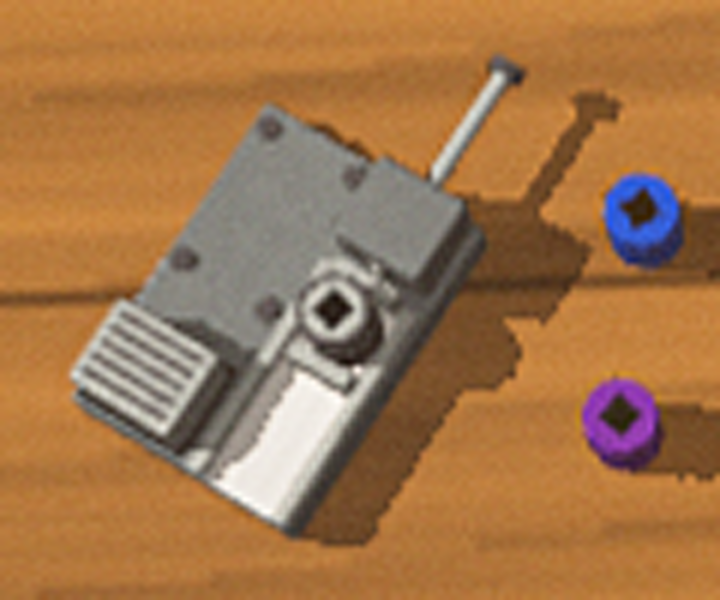

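The long socket (tall, dark, with a light band) is in the feeder at scene (365,338) and top (222,243). The feeder at scene (252,232) holds the short one. Next I'll fit the feeder's pose from both views.

```bash
cat > fit.py <<'E'
from h import *
from scipy.optimize import least_squares
P=np.array([[0,32,56],[-40,32,56],[0,82,56],[-40,82,56],[40,0,64]])/1e3
S=np.array([[520,205],[632,206],[519,307],[633,313],[414,107]])/5+[285,290]-0.4
T=np.array([[218,352],[168,440],[122,300],[72,376],[333,309]])/6+[175,190]-0.42
def w(p,P):
    c,s=np.cos(p[2]),np.sin(p[2]); return np.c_[p[0]+c*P[:,0]-s*P[:,1],p[1]+s*P[:,0]+c*P[:,1],P[:,2]]
if __name__=='__main__':
    cs,ct=cam('scene'),cam('top')
    def r(p): return np.r_[(proj(cs,w(p,P))-S).ravel(),(proj(ct,w(p,P))-T).ravel()]
    def rs(p): return (proj(cs,w(p,P))-S).ravel()
    def rt(p): return (proj(ct,w(p,P))-T).ravel()
    x0=list(back(ct,T[4:],.064)[0,:2])+[0]
    best=min((least_squares(r,x0[:2]+[a]) for a in np.arange(0,6.3,.7)),key=lambda q:q.cost)
    print(best.x,best.cost,np.round(best.fun.reshape(-1,2),1))
    for f in (rs,rt): q=least_squares(f,best.x);print(q.x,q.cost)
    p=best.x; np.save('pose.npy',p)
    K=np.array([[-20,0,24],[-20,57,56],[-45,-18,24],[-45,18,24],[-45,18,34],[40,0,64],[173,0,44],[68,-20,58],[20.5,0,36]])/1e3
    print(w(p,K))
    for n,c,o,k in(('scene',cs,(280,285),5),('top',ct,(170,185),5)):
        im=cv2.resize(c['img'][o[1]:o[1]+110,o[0]:o[0]+150],None,fx=k,fy=k,interpolation=cv2.INTER_CUBIC)
        for u in np.vstack([proj(c,w(p,K)),proj(c,w(p,P))]): cv2.circle(im,tuple(int(v) for v in (u-o+.4)*k),3,(0,255,0),-1)
        cv2.imwrite(f'pics/ov_{n}.png',im)
E
python3 fit.py
```

```text
[ 0.5099829   0.22671109 -0.57146963] 3.2257307054289144 [[-0.2 -1.5]
 [-0.7  0. ]
 [ 0.3  0.3]
 [ 0.4  1. ]
 [-0.2  0.3]
 [ 0.5  0.9]
 [-0.  -0.3]
 [-0.2 -0.5]
 [-0.7  0.2]
 [ 0.4  0.3]]
[ 0.50948011  0.22681835 -0.57866743] 2.0934121791576064
[ 0.5107493   0.22648451 -0.56043055] 0.9300543524174278
[[0.49316076 0.23752847 0.024     ]
 [0.52399028 0.28547156 0.056     ]
 [0.46239744 0.23591026 0.024     ]
 [0.48186872 0.26619011 0.024     ]
 [0.48186872 0.26619011 0.034     ]
 [0.54362718 0.20507634 0.064     ]
 [0.65549441 0.1331408  0.044     ]
 [0.5563608  0.17310988 0.058     ]
 [0.52722559 0.21562328 0.036     ]]
```

View pics/ov_scene.png

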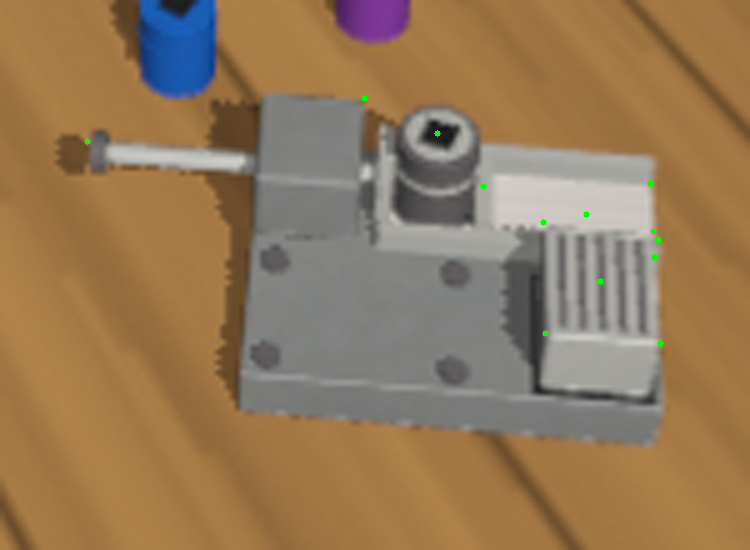

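View pics/ov_top.png

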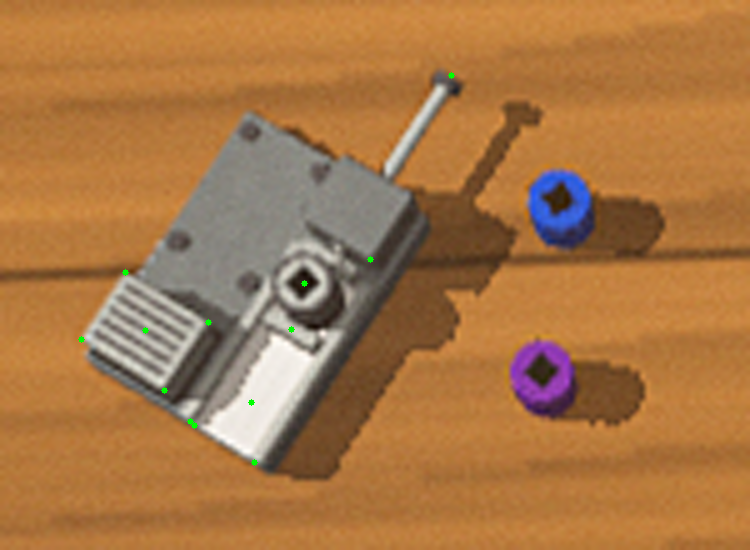

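The fit agrees with both views to about 1 px. Target TCP is roughly (0.513, 0.259) with yaw about 1.0, so the jaws lie along feeder y. I'll move above it with the gripper half open.

step_arm --pt "0.12 0.35 -0.03 0.044 0" --pt "0.12 0.35 -0.03 0.044 0" --pt "0.12 0.35 -0.03 0.044 0" --pt "0.12 0.35 -0.03 0.044 0" --pt "0.12 0.35 -0.03 0.044 0" --pt "0.12 0.35 -0.03 0.044 0" --pt "0.12 0.35 -0.03 0.044 0" --pt "0.12 0.35 -0.03 0.044 0" --pt "0.12 0.35 -0.03 0.044 0" --pt "0.12 0.35 -0.03 0.044 0" --pt "0.12 0.35 -0.03 0.044 0" --pt "0.12 0.35 -0.03 0.044 0" --newtons 60

```text
clock: 1.2
tcp_pos: [0.3677, -0.162, 0.2034]
tool_rot: [3.141, -0.001, -0.095]
wrist_force: [1.4, -0.9, -0.4]
gripper_width: 0.043
```

step_arm --pt "0.12 0.35 -0.03 0.044 0" --pt "0.12 0.35 -0.03 0.044 0" --pt "0.12 0.35 -0.03 0.044 0" --pt "0.12 0.35 -0.03 0.044 0" --pt "0.12 0.35 -0.03 0.044 0" --pt "0.12 0.35 -0.03 0.044 0" --pt "0.12 0.35 -0.03 0.044 0" --pt "0.12 0.35 -0.03 0.044 0" --pt "0.12 0.35 -0.03 0.044 0" --pt "0.12 0.35 -0.03 0.044 0" --pt "0.12 0.35 -0.03 0.044 0" --pt "0 0 0 0 0"

```text
clock: 2.2
tcp_pos: [0.4999, 0.229, 0.17]
tool_rot: [-3.138, -0.005, 0.926]
wrist_force: [0.1, 0.5, 0.3]
gripper_width: 0.0427
```

```bash
cat > look.py <<'E'
import sys
from h import *
from fit import w
k=sys.argv[1]; p=np.load('pose.npy')
o=manip.get_obs(); t=o['tcp_pos']; c,s=np.cos(p[2]),np.sin(p[2]); d=t[:2]-p[:2]
print('clock',o['clock'],'tcp',t.round(4),'yaw',o['tool_rot'][2],'want',p[2]+np.pi/2,'feeder xy',c*d[0]+s*d[1],-s*d[0]+c*d[1],'F',o['wrist_force'].round(1),'w',o['gripper_width'])
c=cam('scene'); im=c['img']; u=proj(c,t)[0].astype(int)
cx,cy=370,300
cv2.imwrite(f'pics/s{k}.png',cv2.resize(im[cy-85:cy+85,cx-110:cx+110],None,fx=3.5,fy=3.5,interpolation=cv2.INTER_CUBIC))
E
python3 look.py 1
```

```text
clock 2.2 tcp [0.4999 0.229  0.17  ] yaw 0.9262538268792451 want 0.9993266952591295 feeder xy -0.009760667461948487 -0.0035464971129739293 F [0.1 0.5 0.3] w 0.04274327009627925
```

View pics/s1.png

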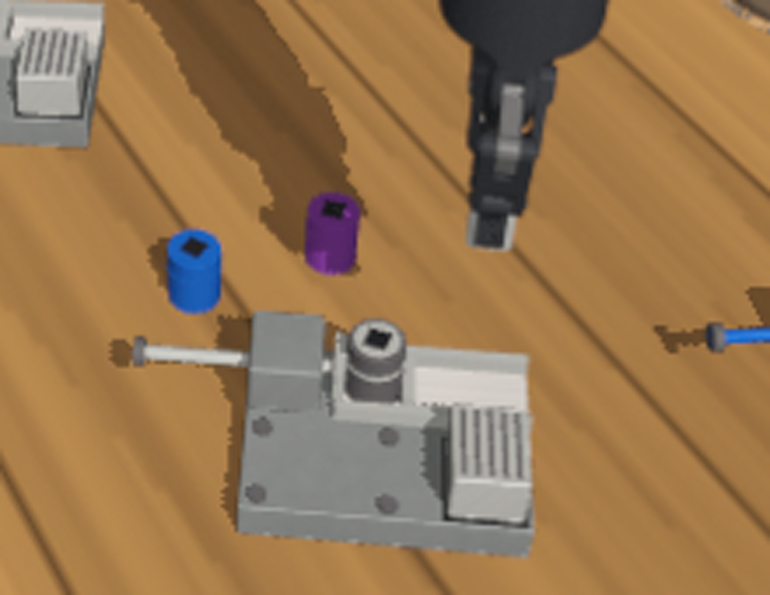

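The feeder is unchanged at this point and the gripper is above it. Next: align it, then go lower to just above the block.

step_arm --pt "0.13 0.3 0 0.035 0" --pt "0 0 -0.3 0 0" --pt "0 0 -0.3 0 0" --pt "0 0 -0.25 0 0" --pt "0 0 0 0 0" --pt "0 0 0 0 0"

```text
clock: 2.75
tcp_pos: [0.5119, 0.2501, 0.0846]
tool_rot: [-3.14, 0.003, 0.987]
wrist_force: [-0.1, -0.4, 1.3]
gripper_width: 0.0425
```

```bash
python3 look.py 2
```

```text
clock 2.75 tcp [0.5119 0.2501 0.0846] yaw 0.9868322154512643 want 0.9993266952591295 feeder xy -0.011051281670818796 0.020646683768026287 F [-0.1 -0.4  1.3] w 0.04253824274651045
```

View pics/s2.png

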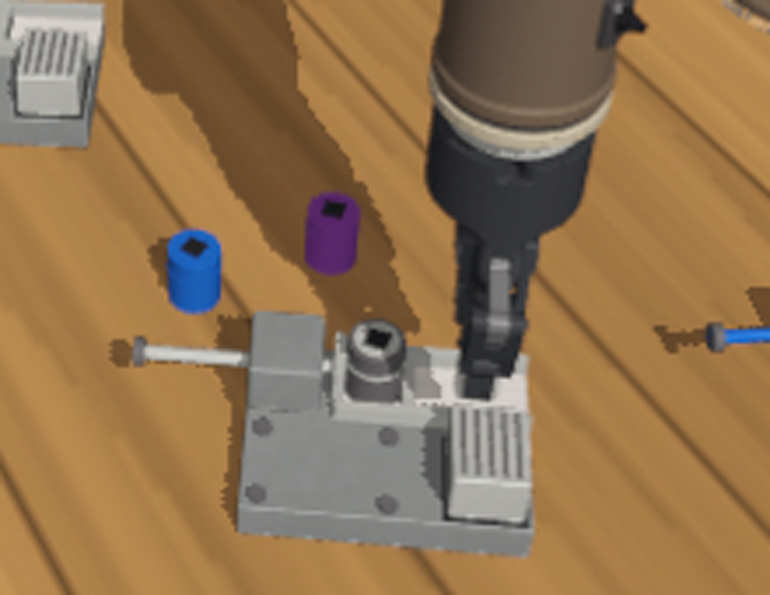

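step_arm --pt "0.01 0.085 0 0.006 0" --pt "0 0 -0.05 0 0" --pt "0 0 0 0 0" --pt "0 0 0 0 0"

```text
clock: 3.13
tcp_pos: [0.5137, 0.26, 0.0808]
tool_rot: [3.141, -0.001, 1.001]
wrist_force: [-0.1, 0.2, -0.5]
gripper_width: 0.0426
```

```bash
python3 look.py 3; python3 - <<'E'
from h import *
c=cam('top'); cv2.imwrite('pics/t3.png',cv2.resize(c['img'][180:300,160:320],None,fx=4.5,fy=4.5,interpolation=cv2.INTER_CUBIC))
E
```

```text
clock 3.1333 tcp [0.5137 0.26   0.0808] yaw 1.0005858419468054 want 0.9993266952591295 feeder xy -0.01487872941108126 0.030037815953231344 F [-0.1  0.2 -0.5] w 0.04261989485092687
```

View pics/s3.png

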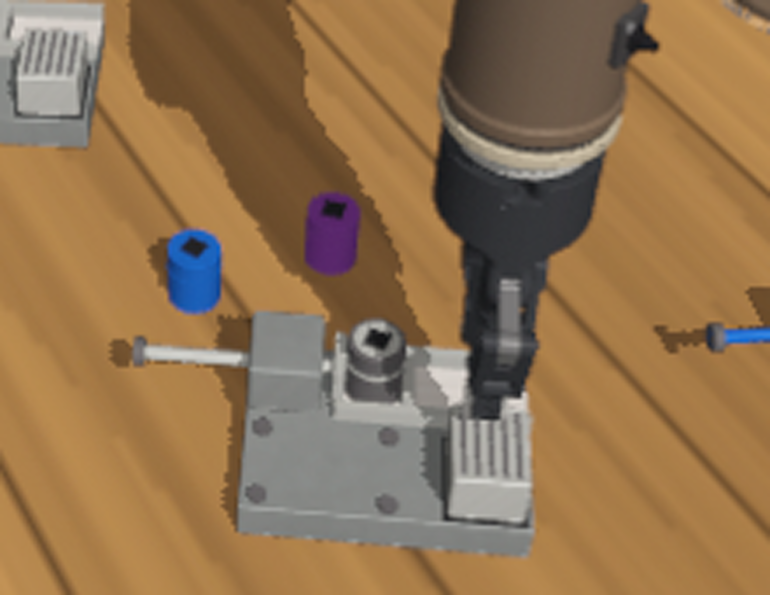

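View pics/t3.png

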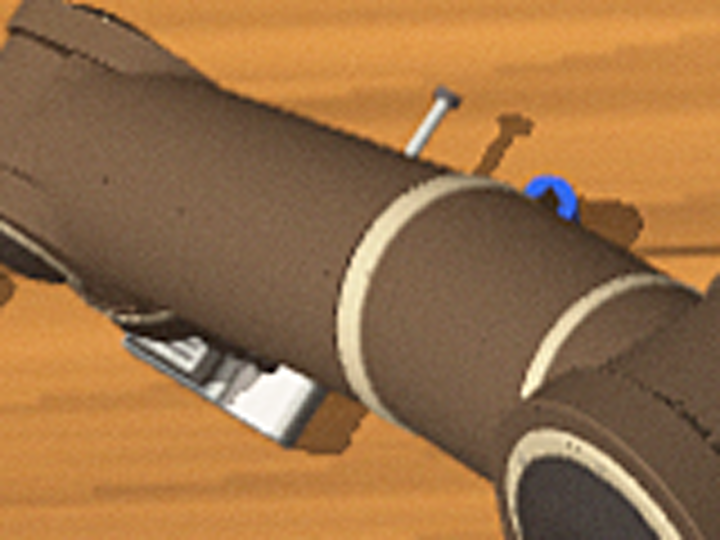

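Alignment in the feeder frame is (-15, 30) mm and yaw is right. The near finger hangs over the block. I'll descend slowly to contact.

step_arm --pt "0 0 -0.04 0 0" --pt "0 0 -0.04 0 0" --pt "0 0 -0.04 0 0" --pt "0 0 -0.02 0 0" --pt "0 0 0 0 0" --pt "0 0 0 0 0"

```text
clock: 3.73
tcp_pos: [0.5134, 0.2599, 0.066]
tool_rot: [-3.141, 0.0, 1.0]
wrist_force: [0.5, 0.6, 0.1]
gripper_width: 0.0428
```

```bash
python3 look.py 4
```

```text
clock 3.7333 tcp [0.5134 0.2599 0.066 ] yaw 1.0004909557885466 want 0.9993266952591295 feeder xy -0.015077326080578449 0.029705793219487943 F [0.5 0.6 0.1] w 0.04282413136709514
```

View pics/s4.png

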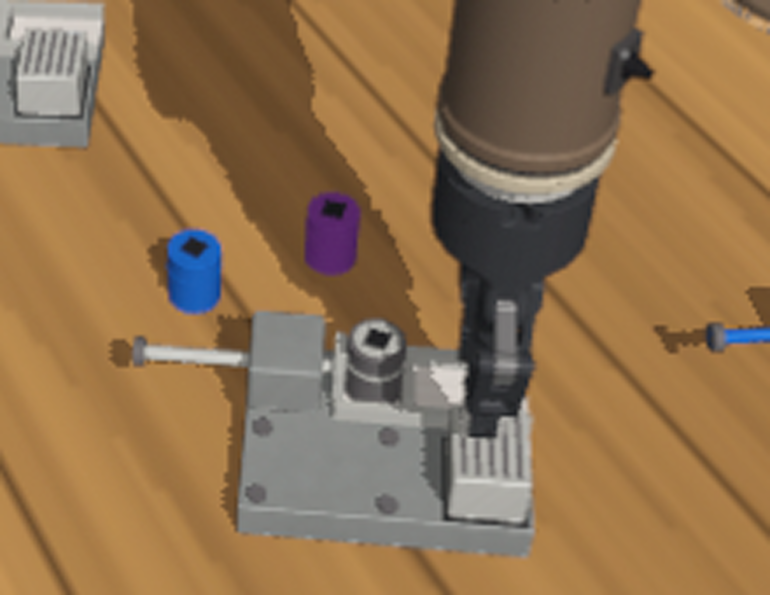

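step_arm --pt "0 0 -0.03 0 0" --pt "0 0 -0.03 0 0" --pt "0 0 0 0 0" --pt "0 0 0 0 0"

```text
clock: 4.12
tcp_pos: [0.5135, 0.2598, 0.0602]
tool_rot: [-3.141, 0.0, 1.0]
wrist_force: [0.4, 0.5, -0.2]
gripper_width: 0.0424
```

```bash
python3 look.py 5
```

```text
clock 4.1167 tcp [0.5135 0.2598 0.0602] yaw 1.000494066843224 want 0.9993266952591295 feeder xy -0.014970052978176716 0.029753856752579525 F [ 0.4  0.5 -0.2] w 0.042392965756312496
```

View pics/s5.png

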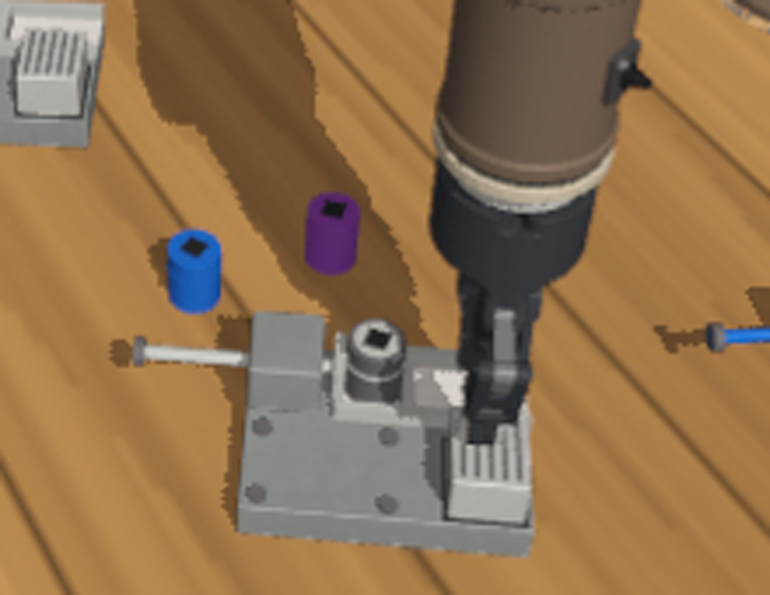

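step_arm --pt "0 0 -0.03 0 0" --pt "0 0 -0.03 0 0" --pt "0 0 0 0 0" --pt "0 0 0 0 0"

```text
clock: 4.5
tcp_pos: [0.5135, 0.2597, 0.054]
tool_rot: [-3.141, 0.0, 1.0]
wrist_force: [-0.2, -0.5, 0.3]
gripper_width: 0.0424
```

```bash
python3 look.py 6
```

```text
clock 4.5 tcp [0.5135 0.2597 0.054 ] yaw 1.0004126278303538 want 0.9993266952591295 feeder xy -0.014945214293925693 0.02965908949135321 F [-0.2 -0.5  0.3] w 0.04240329635677031
```

View pics/s6.png

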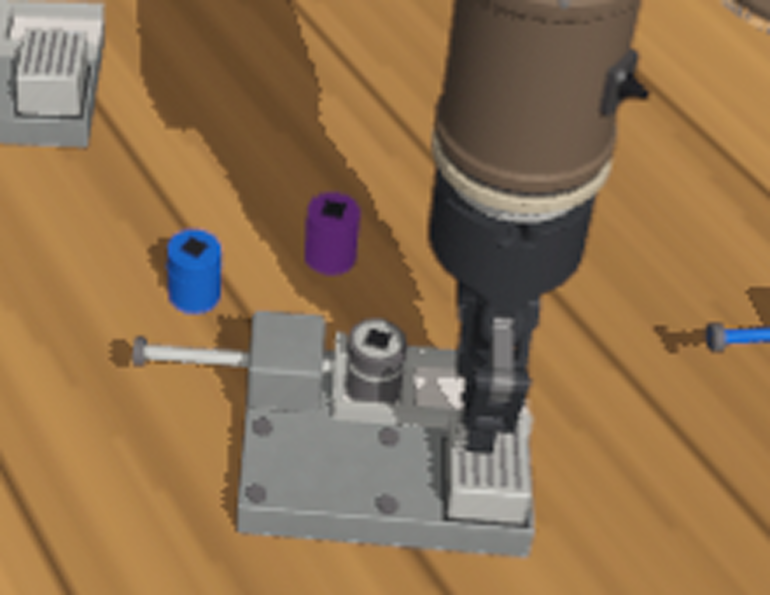

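```bash
python3 - <<'E'
from h import *
from fit import w
p=np.load('pose.npy'); c=cam('scene')
im=c['img'];o=np.array([375,310]);k=9
a=cv2.resize(im[310:370,375:440],None,fx=k,fy=k,interpolation=cv2.INTER_CUBIC)
for z,col in((56,(0,255,0)),(64,(0,0,255))):
    q=proj(c,w(p,np.array([[-26,51,z],[-4,51,z],[-4,65,z],[-26,65,z]])/1e3)); print(z,q.round(1).tolist())
    cv2.polylines(a,[((q-o+.45)*k).astype(int)],True,col,1)
cv2.imwrite('pics/z6.png',a)
E
```

```text
56 [[403.0, 338.5], [390.7, 337.5], [390.8, 343.7], [403.2, 344.7]]
64 [[403.5, 335.7], [391.2, 334.7], [391.3, 340.9], [403.8, 341.9]]
```

View pics/z6.png

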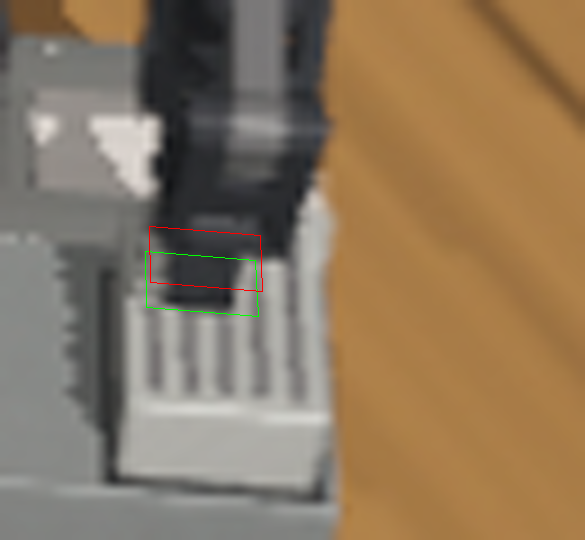

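The finger tip lies inside the expected footprint on the block, about a millimetre above it. Pressing on.

step_arm --pt "0 0 -0.02 0 0" --pt "0 0 -0.02 0 0" --pt "0 0 0 0 0" --pt "0 0 0 0 0"

```text
clock: 4.93
tcp_pos: [0.5131, 0.2603, 0.0502]
tool_rot: [-3.141, -0.0, 1.001]
wrist_force: [-2.4, 0.0, 1.9]
gripper_width: 0.0429
```

step_arm --pt "0 0 -0.02 0 0" --pt "0 0 -0.02 0 0" --pt "0 0 0 0 0" --pt "0 0 0 0 0"

```text
clock: 5.27
tcp_pos: [0.5131, 0.2605, 0.0465]
tool_rot: [-3.141, -0.0, 1.001]
wrist_force: [-2.8, 0.8, 5.0]
gripper_width: 0.0425
```

```bash
python3 look.py 7
```

```text
clock 5.2667 tcp [0.5131 0.2605 0.0465] yaw 1.000751954587968 want 0.9993266952591295 feeder xy -0.015658620311305427 0.030085289309958685 F [-2.8  0.8  5. ] w 0.04250554145369522
```

View pics/s7.png

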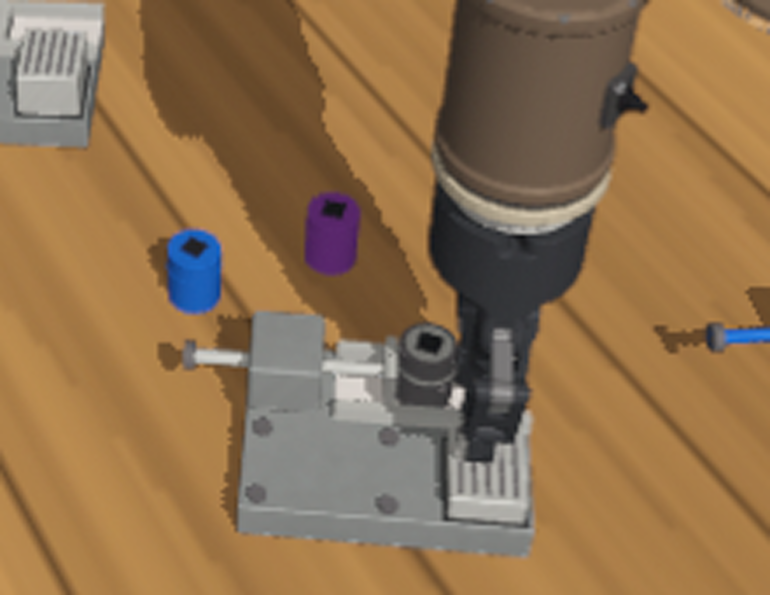

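The socket has popped out and is caught upright against the chute finger, and the pusher rod has moved in. The block may not be fully down yet, so I'll press in small steps until the force shows the stop.

step_arm --pt "0 0 -0.02 0 0" --pt "0 0 -0.02 0 0" --pt "0 0 0 0 0" --pt "0 0 0 0 0"

```text
clock: 5.65
tcp_pos: [0.5134, 0.2608, 0.0456]
tool_rot: [3.14, -0.001, 1.001]
wrist_force: [-12.8, -6.0, 36.4]
gripper_width: 0.0431
```

step_arm --pt "0 0 -0.02 0 0" --pt "0 0 0 0 0" --pt "0 0 0 0 0"

```text
clock: 5.9
tcp_pos: [0.5135, 0.2609, 0.0452]
tool_rot: [3.138, -0.001, 1.001]
wrist_force: [-17.9, -10.3, 52.1]
gripper_width: 0.0428
```

It's on the stop now and pressing harder than needed, so I'll ease off a little.

step_arm --pt "0 0 0.02 0 0" --pt "0 0 0.015 0 0" --pt "0 0 0 0 0" --pt "0 0 0 0 0" --pt "0 0 0 0 0"

```text
clock: 6.32
tcp_pos: [0.5132, 0.2607, 0.0458]
tool_rot: [3.141, -0.001, 1.001]
wrist_force: [-8.8, -3.2, 23.2]
gripper_width: 0.0427
```

```bash
python3 look.py 8; python3 - <<'E'
from h import *
from fit import w
p=np.load('pose.npy'); c=cam('scene'); k=7;o=np.array([340,285])
a=cv2.resize(c['img'][285:365,340:440],None,fx=k,fy=k,interpolation=cv2.INTER_CUBIC)
B=np.array([[0,32],[-40,32],[-40,82],[0,82]])
for z,col in((40,(0,255,0)),(56,(0,0,255))):
    q=proj(c,w(p,np.c_[B,[z]*4]/1e3)); cv2.polylines(a,[((q-o+.4)*k).astype(int)],True,col,1)
cv2.imwrite('pics/z8.png',a)
E
```

```text
clock 6.3167 tcp [0.5132 0.2607 0.0458] yaw 1.000939105856434 want 0.9993266952591295 feeder xy -0.015670787806283736 0.030335774036801454 F [-8.8 -3.2 23.2] w 0.04272480372756308
```

View pics/z8.png

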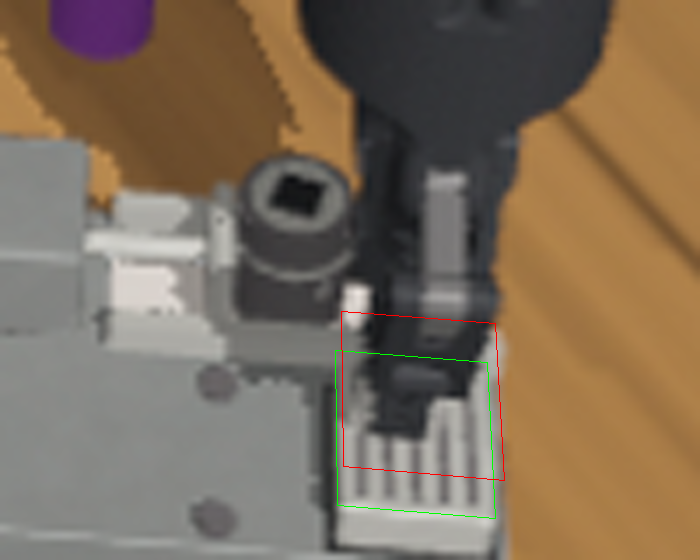

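```bash
python3 - <<'E'
from h import *
p=np.load('pose.npy'); c=cam('scene')
d=back(c,[[297/7+340-.4,193/7+285-.4]],.064)[0,:2]-p[:2]; C,S=np.cos(p[2]),np.sin(p[2])
print('socket feeder xy',C*d[0]+S*d[1],-S*d[0]+C*d[1], manip.get_obs()['wrist_force'])
E
```

```text
socket feeder xy 0.012206330728853122 -0.0006964328199439047 [-8.91895848 -3.67338699 23.39318949]
```

step_arm --pt "0 0 0 0 0" --pt "0 0 0 0 0" --pt "0 0 0 0 0" --pt "0 0 0 0 0" --pt "0 0 0 0 0" --pt "0 0 0 0 0"

```text
clock: 6.97
tcp_pos: [0.5133, 0.2607, 0.0459]
tool_rot: [3.141, -0.001, 1.001]
wrist_force: [-8.9, -3.1, 23.9]
gripper_width: 0.043
```

```bash
python3 look.py 9
```

```text
clock 6.9667 tcp [0.5133 0.2607 0.0459] yaw 1.0008660556248343 want 0.9993266952591295 feeder xy -0.01561808302789258 0.03036916639597901 F [-8.9 -3.1 23.9] w 0.042960823138042246
```

View pics/s9.png

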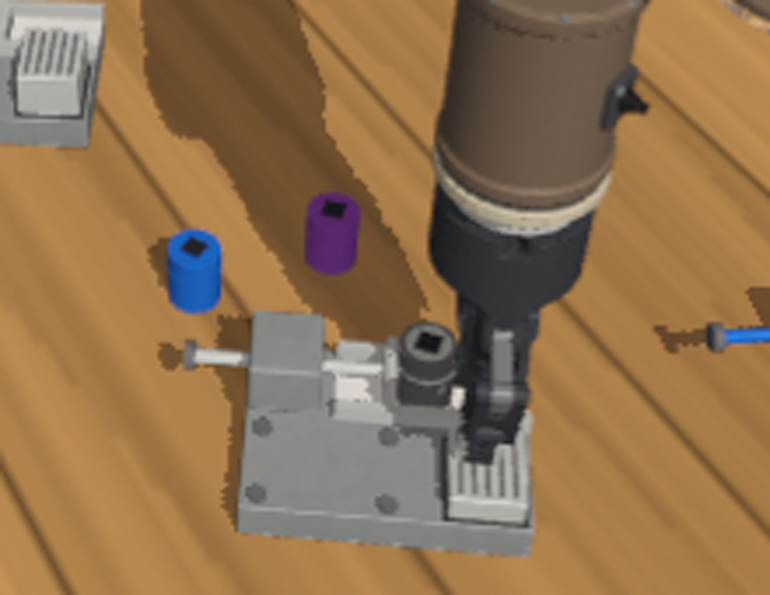

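```bash
python3 -c "
from station import manip
print(manip.finish_job())"
```

```text
the job is handed in; nothing more can be done
None
```

The job is handed in and the arm is still holding. One finger keeps the long feeder's release block down, and the other stands in the chute holding the socket back. No verdict is reported, so success rests on my own checks.

**What I did:** I found the long-socket feeder in both camera views and fitted its pose to about 1 px, with a worst point of 1.5 px. I lined up the half-open jaws across the block and chute and pressed straight down. The socket popped out and was caught on the first press, and I then pressed to the stop and eased off.

**Last checks:**
- **Block:** its top matches the 40 mm fully-down outline in the image. The downward push is steady at about 24 N. It peaked at 52 N on the stop, well under the 120 N wrist limit.
- **Socket:** it stands upright on the chute floor at feeder x of about +12 mm, still over the last 0.65 s. It moved about 28 mm out of its pocket.
- **Push against the finger:** I couldn't measure this directly. The sideways wrist force towards the open end was about 2.8 N just before the stop, which fits the pusher spring.
- **Other things:** my moves went nowhere near the short feeder, carton, can or wrench. I did not measure their positions again at the end.

**What disagreed:** the wrist force read almost nothing until the TCP was at 0.054 m. The block's full travel then took only about 8 mm of further descent instead of 16 mm. I relied on the hard stop and the image for the block being down.

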